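# Seat the chuck bat on the wheel's pins

## Task

Take the wooden bat by its red-topped post and set it down on top of the two brass pins of the banding wheel, a little to one side of where they fit its holes. Then slide it gently along the line of the pins until both holes drop over them and the bat lies fully home and flat on the studs of the wheel head, and let go; never press or ram it hard, and leave the tub, jar and cup alone.

Things in the scene. Friction and masses are not known exactly. Their poses are not given: they have to be found in the camera images.
- bat: Loose plywood bat, about 0.4 kg: plate 180 (x) x 130 (y) x 10 mm with round 12 mm through holes at x = +40 and -40 mm, y = 0. In its middle a square wooden post 36 x 36 mm, sides along x and y, reaches 64 mm above the plate's underside; its top 4 mm are red. Origin: centre of the underside; z up. The same when turned half round. Starts flat on the ware board.
- wheel: Banding wheel, fixed, does not turn: round grey head 210 mm across on a thinner stem. Four small black rubber studs, 1.5 mm proud, carry the seated bat 72 mm above the origin. Origin: centre of its foot on the table; z up; x runs along the black channel in which the pin bar is clamped. A push of 40 N between bat and wheel or pins spoils the job.
- board: Fixed ware board 210 (x) x 160 (y) mm, on which the bat starts; its top lies 24 mm above the origin. Origin: centre of its underside on the table.
- tub: Bystander, loose: yellow tub with white lid, 81 (x) x 116 (y) x 60 mm high. Origin: centre of its underside.
- jar: Bystander, loose: glaze jar, 60 mm across, 85 mm high. Origin: centre of its underside.
- cup: Bystander, loose: terracotta cup, 72 mm across, 80 mm high, open top. Origin: centre of its underside.
- head (a point): Middle of the wheel head at the level of the stud tops, axes as the wheel. Two upright brass pins, 9 mm thick, tapering to 6 mm in the last 2 mm, stand 10 mm above this level, 80 mm apart on the line y = 0. Their bar is clamped anywhere along the channel: the pins' midpoint lies at x between -18 and +18 mm here. That setting differs every time and no pose reading gives it.
Things that resemble listed ones, but are neither listed nor needed, are in the scene too. Of the things that look like the bat, the larger one is meant. Of the things that look like the wheel, take the one that is farthest to the robot's right at the start.

How it is judged:
On the way, in this order (a step that is already met when the one before it is completed fails the run):
1. the bat is lifted clear of the ware board (z of bat in the frame of board above 0.045 m), for 0.1 s.
2. the bat touches down on top of the pins, not yet dropped over them (contact force between bat and wheel above 0.5 N and z of bat in the frame of wheel between 0.078 and 0.086 m and horizontal distance between bat and wheel below 0.05 m), for 0.2 s.
3. both holes have dropped over the pins (z of bat in the frame of wheel below 0.0745 m and angle between bat's own z axis and vertical below 0.03 rad and horizontal distance between bat and wheel below 0.024 m), for 0.2 s.
At the end, for the whole second after the job is handed in: The bat lies flat on the studs of the wheel head with both pins in its holes (underside within 1.8 mm of the stud tops, tilt under 0.02 rad, centre within 24 mm of the wheel's axis, lined up with the pins within 0.08 rad), at rest and released (z of bat in the frame of wheel between 0.07 and 0.0738 m and angle between bat's own z axis and vertical below 0.02 rad and horizontal distance between bat and wheel below 0.024 m and angle between the x axis of bat and the x axis of wheel, either way round below 0.08 rad and linear speed of bat below 0.01 m/s and contact force between bat and the fingers below 0.1 N); the robot touches nothing.
It fails at once if the bat is pressed or rammed against the wheel or its pins with over 40 N (contact force between bat and wheel above 40 N).
It fails at once if the tub, jar or cup is pushed more than 15 mm (distance of any of tub, jar, cup from where it was at the start of the episode above 0.015 m).
It also fails if it takes over 72 s, if anything falls off the work surface, if the arm or the gripper's body presses on something with over 40 N, if the wrist force passes 120 N, or if a joint passes its speed limit or range.

## Robot

A 6-joint arm with a two-finger parallel gripper is mounted at the origin on the work surface. World frame = base frame: x ahead of the robot, y to its left, z up, the work surface at z = 0. Lengths are in m, angles in rad, forces in N, time in s.
With the tool pointing down it reaches from about 0.275 to 0.75 m from the base axis. Payload 10.2 kg.
Tool frame: the origin (TCP) lies at the very end of the fingers, on their centre line; the grasp point (between the pads) lies 19 mm behind it; z points along the fingers, y is the line along which they close (so a half turn about z gives the same grasp; the last joint's range is limited). The gripper opens to 88 mm and grips with 3 to 60 N. Pads are 18 mm wide; open, the fingers measure 123 mm over their backs; the gripper's body (75 mm by 187 mm) begins 45 mm behind the grasp point.
Start: joints at [-1.555, 0.313, 1.498, -0, 1.331, -0.223], TCP at [0.124, -0.51, 0.239] pointing down, gripper open.
Joint ranges: [-2.94, 2.94], [-0.97, 2.17], [0.19, 2.56], [-1.23, 4.37], [0.02, 3.11], [-2.88, 2.88]. Speed limits (rad/s): [2.39, 2.39, 3.01, 3.14, 3.14, 3.14].

## Interface

Orientations are given as a 3x3 rotation matrix whose columns are the frame's x, y, z axes.
In Python, from plant import arm gives the robot as it stands.
- The arm moves only by the tool arm_command, never from a script. Its argument "rows" is text: rows parted by semicolons, each of 7 numbers parted by spaces: the turn, a rotation vector about the tool's x, y, z in rad, then the shift along the tool's x, y, z in mm, then the finger opening in mm, from 0 to 88.1. A call has 1 to 20 rows; each row is the pose to reach, as a shift and turn from the pose commanded when the call began, along the tool's axes at that moment; what a row does not reach only later rows make up. A row lasts 1/12 s, in which the tool goes at most 41.7 mm and 7.16 degrees, less where a joint would pass 70% of its speed; a pose out of reach is approached as far as the arm can. A call with a gripper value outside its range is refused whole. The fingers move at their own pace and stop on an object; the grip force is fixed at half the most. Time passes only in rows, so rows that repeat a pose let the fingers close. It gives the time, the measured TCP pose, the force, the opening and the grip force at its end, in the units of the state.
- arm.get_obs(): the state, without advancing time (a new reading comes with each control period).
- arm.read_camera(name): name is "scene" or "top" or "wrist"; returns a dict with "img" (400x640x3 uint8, blue, green, red), "camera_matrix" (3x3 intrinsics, pixels), "cam_to_world" (4x4, takes a point from camera to world coordinates); the wrist camera has in their place "mount" (4x4, takes a point from camera to tool coordinates, whose origin is the TCP and whose axes are the flange's). Camera axes: x right, y down, z forward; pixel columns grow to the right and rows downward; lengths in m; the calibration is good to about 2 mm. A picture is of the moment at which its call begins: read the wrist's pose just before it. There is no depth.
- arm.sign_off(): hands the job in; it is judged then, once.
The state is a dict: "time": time; "joint_pos": joint angles; "qvel": joint speeds; "joint_efforts": joint torques, N m; "position": TCP position; "eef_rot": TCP orientation; "wrist_force": force on the tool from outside, world axes, zero at the start; "wrist_torque": the same for the moment, N m; "width": opening from 0.0 (shut) to 1.0 (fully open); "gripper_force": force on a finger pad.
Only numpy, scipy, OpenCV 4.12 (cv2) and the standard library are available. Lean on these libraries where they do the work, as an engineer would, in place of code of your own. Each camera call takes 0.05 s, during which the arm holds its last target. There are 200 camera calls.

## Working session

There is one attempt and no reset: what is moved stays moved. The work goes in short steps, Python scripts to look and compute and a tool call to move; the robot and the scene stay as the last step left them, time stands still between calls to the robot, and variables do not carry over. Pictures are saved under pics/ and viewed, at most 10 in all, crops included, and the job is handed in when it is done.

Besides the shell and the picture viewer there is one more tool, called after ">>>" in YAML: its name, and indented under it one key for each argument. arm_command: Moves the arm, as the interface text tells. Its arguments: {"type":"object","properties":{"rows":{"type":"string"}},"required":["rows"]}

```bash
mkdir -p pics; cat > h.py <<'E'
import numpy as np, cv2
from plant import arm
def ray(c,u,v,z):
    K=c["camera_matrix"];T=c["cam_to_world"]
    d=T[:3,:3]@np.linalg.inv(K)@np.array([u,v,1.]);o=T[:3,3]
    return o+d*(z-o[2])/d[2]
def save(n,name):
    c=arm.read_camera(n);cv2.imwrite(f"pics/{name}.png",c["img"]);return c
E
python3 - <<'E'
from h import *
import pickle
d={n:save(n,n+"1") for n in("top","scene")}
pickle.dump(d,open("c.pkl","wb"))
for n in d: print(n,d[n]["cam_to_world"].round(3),d[n]["camera_matrix"].round(1))
o=arm.get_obs();print(o["position"],o["eef_rot"].round(3),o["wrist_force"])
E
```

```text
top [[-0.025 -0.989  0.145  0.314]
 [-1.     0.023 -0.017  0.086]
 [ 0.013 -0.146 -0.989  1.385]
 [ 0.     0.     0.     1.   ]] [[464.2   0.  320.5]
 [  0.  464.2 183. ]
 [  0.    0.    1. ]]
scene [[ 0.708  0.485 -0.514  1.177]
 [ 0.706 -0.477  0.523 -0.633]
 [ 0.009 -0.733 -0.68   0.992]
 [ 0.     0.     0.     1.   ]] [[468.9   0.  323.8]
 [  0.  468.9 203.5]
 [  0.    0.    1. ]]
[ 0.12416463 -0.50989381  0.23823489] [[ 0.972  0.237 -0.   ]
 [ 0.237 -0.972  0.001]
 [ 0.    -0.001 -1.   ]] [0.27298043 1.36335721 0.38901098]
```

View pics/top1.png

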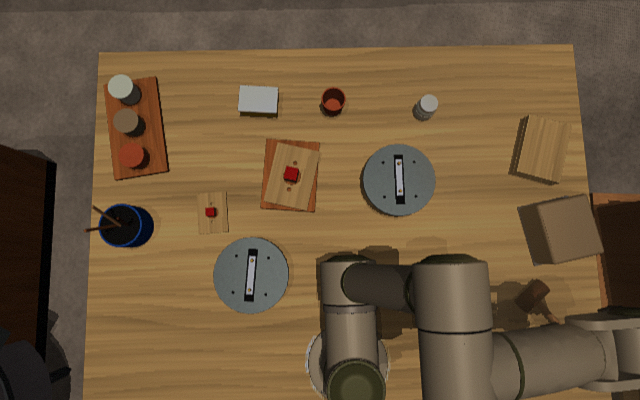

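View pics/scene1.png

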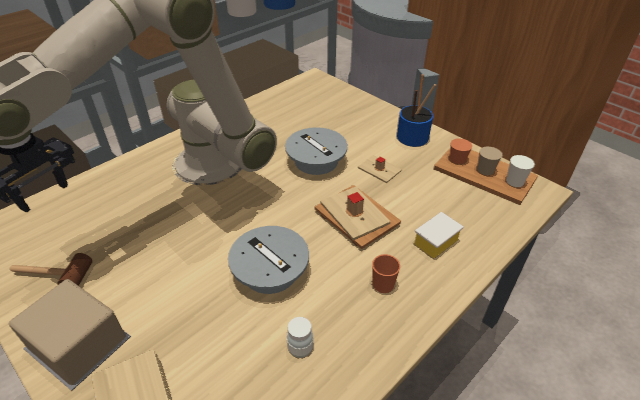

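Top view: the bat's red post top is at (291,174). The target wheel, rightmost in this view, is at (399,180), with its channel running nearly along world x. The scene view agrees: bat post at (355,200), wheel at (268,258).

```bash
python3 - <<'E'
from h import *
import pickle
d=pickle.load(open("c.pkl","rb"));c=d["top"];im=c["img"].astype(int)
def cen(c,mask,x0,x1,y0,y1,z):
    m=np.zeros(mask.shape,bool);m[y0:y1,x0:x1]=mask[y0:y1,x0:x1]
    v,u=np.nonzero(m);return len(u),u.mean().round(1),v.mean().round(1),ray(c,u.mean(),v.mean(),z).round(4)
red=lambda im:(im[...,2]>130)&(im[...,1]<50)&(im[...,0]<60)
print("post",cen(c,red(im),280,302,163,185,.088))
s=d["scene"];print("post scene",cen(s,red(s["img"].astype(int)),340,370,185,215,.088))
# grey head ellipse -> metric
hsv=cv2.cvtColor(c["img"],cv2.COLOR_BGR2HSV).astype(int)
g=((hsv[...,1]<70)&(hsv[...,2]>80)).astype(np.uint8);m=np.zeros_like(g);m[140:220,355:445]=g[140:220,355:445]
cs=max(cv2.findContours(m,0,1)[0],key=cv2.contourArea);h=cv2.convexHull(cs)
P=np.array([ray(c,*p[0],.0705)[:2] for p in h]);print("head",np.array(cv2.minEnclosingCircle((P*1000).astype(np.float32))[0]),cv2.minEnclosingCircle((P*1000).astype(np.float32))[1])
# channel black+white bar ends
for p in ((398.5,155),(400.5,204)): print(ray(c,*p,.07))
big=cv2.resize(c["img"][130:230,250:450],(800,400),interpolation=cv2.INTER_CUBIC);cv2.imwrite("pics/crop.png",big)
E
```

```text
post (9, np.float64(294.2), np.float64(175.1), array([0.5289, 0.1381, 0.088 ]))
post scene (91, np.float64(355.0), np.float64(197.5), array([0.5389, 0.144 , 0.088 ]))
head [ 513.5916748  -161.43640137] 104.23194122314453
[ 0.58392665 -0.1638825   0.07      ]
[ 0.44141697 -0.16251232  0.07      ]
```

View pics/crop.png

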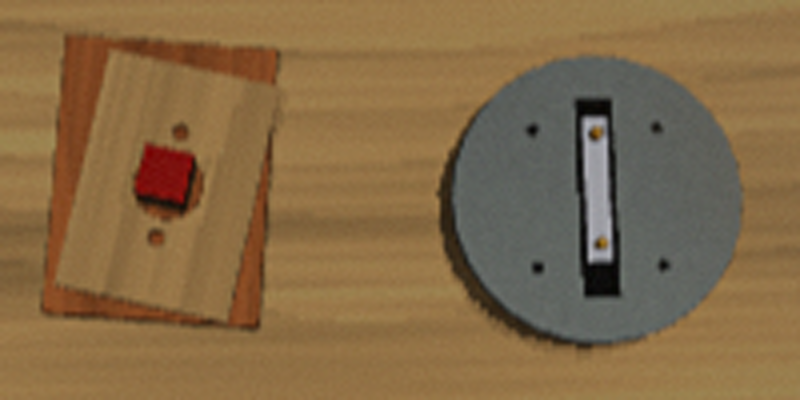

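The crop shows the bat holes at crop (180,131) and (156,237) and the post top at (166,174). The pins are at (596,132) and (601,243), and the bar sits toward far +x in the channel.

```bash
python3 - <<'E'
from h import *
import pickle
d=pickle.load(open("c.pkl","rb"));c=d["top"]
w=lambda u,v,z:ray(c,250+u/4-.375,130+v/4-.375,z)[:2]
def seg(a,b):return "mid",((a+b)/2).round(4),"len",np.linalg.norm(a-b).round(4),"yaw",np.arctan2(*(a-b)[::-1]).round(4)
print("holes",seg(w(180,131,.034),w(156,237,.034)))
print("post",w(166,174,.088))
print("pins",seg(w(596,132,.081),w(601,243,.081)))
print("chan",seg(w(593,99,.07),w(602,296,.07)))
o=arm.get_obs();R=o["eef_rot"];print("tool yaw x",np.arctan2(R[1,0],R[0,0]))
m=arm.read_camera("wrist");print(m["mount"].round(3),m["camera_matrix"].round(1))
E
```

```text
holes ('mid', array([0.5366, 0.1479]), 'len', np.float64(0.081), 'yaw', np.float64(-0.2361))
post [0.53475667 0.14680086]
pins ('mid', array([ 0.5193, -0.1608]), 'len', np.float64(0.0802), 'yaw', np.float64(-0.0054))
chan ('mid', array([ 0.5142, -0.1618]), 'len', np.float64(0.1433), 'yaw', np.float64(-0.0046))
tool yaw x 0.23879929118265233
[[ 0.    -0.966 -0.26   0.068]
 [ 1.     0.    -0.    -0.   ]
 [ 0.    -0.26   0.966 -0.146]
 [ 0.     0.     0.     1.   ]] [[313.9   0.  321.6]
 [  0.  313.9 198.5]
 [  0.    0.    1. ]]
```

>>> arm_command:
  rows: "0 0 0.24 280 -270 0 88;0 0 0.24 280 -270 0 88;0 0 0.24 280 -270 0 88;0 0 0.24 280 -270 0 88;0 0 0.24 280 -270 0 88;0 0 0.24 280 -270 0 88;0 0 0.24 280 -270 0 88;0 0 0.24 280 -270 0 88;0 0 0.24 280 -270 0 88;0 0 0.475 555 -541 0 88;0 0 0.475 555 -541 0 88;0 0 0.475 555 -541 0 88;0 0 0.475 555 -541 0 88;0 0 0.475 555 -541 0 88;0 0 0.475 555 -541 0 88;0 0 0.475 555 -541 0 88;0 0 0.475 555 -541 0 88;0 0 0.475 555 -541 0 88;0 0 0.475 555 -541 0 88;0 0 0.475 555 -541 0 88"

```text
time: 1.82
position: [0.5369, 0.1516, 0.2375]
eef_rot: [[0.973, -0.23, -0.001], [-0.23, -0.973, 0.001], [-0.001, -0.001, -1.0]]
wrist_force: [-0.2, 0.1, -0.2]
width: 0.999
gripper_force: 0.0
```

```bash
cat >> h.py <<'E'
def wrist(name=None):
    o=arm.get_obs();c=arm.read_camera("wrist")
    T=np.eye(4);T[:3,:3]=o["eef_rot"];T[:3,3]=o["position"]
    c["cam_to_world"]=T@c["mount"];c["obs"]=o
    if name: cv2.imwrite(f"pics/{name}.png",c["img"])
    return c
E
python3 - <<'E'
from h import *
import pickle
c=wrist("w1");pickle.dump(c,open("w1.pkl","wb"));o=c["obs"]
print(o["time"],o["position"],o["eef_rot"].round(3),o["joint_pos"].round(2))
E
```

```text
1.8167 [0.53693385 0.1515928  0.23752831] [[ 0.973 -0.23  -0.001]
 [-0.23  -0.973  0.001]
 [-0.001 -0.001 -1.   ]] [0.06 0.39 1.4  0.   1.36 1.87]
```

View pics/w1.png

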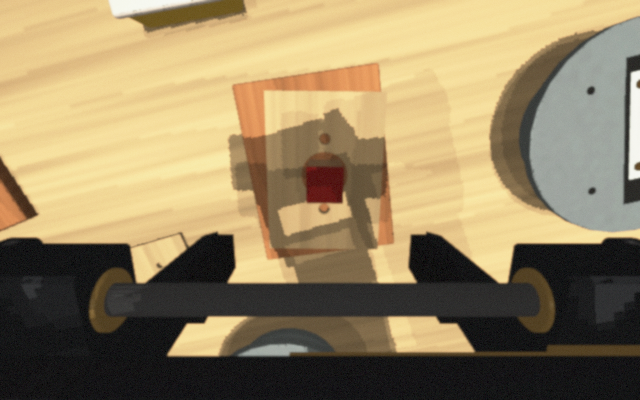

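Wrist view: bat centred and aligned with the tool. The red top is at (325,185) and the holes are at (324.5,138) and (324,209).

```bash
python3 - <<'E'
from h import *
import pickle
c=pickle.load(open("w1.pkl","rb"));im=c["img"].astype(int)
m=(im[...,2]>70)&(im[...,1]<30)&(im[...,0]<40);m[:150]=0;m[240:]=0;m[:,:280]=0;m[:,370:]=0
pts=np.argwhere(m)[:,::-1].astype(np.float32);r=cv2.minAreaRect(pts);print(r)
g=lambda u,v,z:ray(c,u,v,z)[:2]
P=np.array([g(*p,.088) for p in cv2.boxPoints(r)]);print("post",P.mean(0),np.linalg.norm(np.diff(P,axis=0),axis=1))
a,b=g(324.5,138.5,.034),g(324,208.5,.034);print("holes",(a+b)/2,np.linalg.norm(a-b),np.arctan2(*(a-b)[::-1]))
o=c["obs"];R=o["eef_rot"];t=o["position"]
for q in(P.mean(0),(a+b)/2):print(R.T@(np.r_[q,t[2]]-t))
E
```

```text
((324.5, 184.0), (32.0, 35.0), 90.0)
post [0.53860113 0.14917393] [0.03319797 0.0314862  0.03411478]
holes [0.53777522 0.14922915] 0.08009638247511376 -0.23630608928080477
[ 2.17844653e-03  1.97106705e-03 -4.10926608e-06]
[ 1.36193883e-03  2.10709580e-03 -3.49069134e-06]
```

>>> arm_command:
  rows: "0 0 0.005 2 0 40 88;0 0 0.005 2 0 80 88;0 0 0.005 2 0 115 88;0 0 0.005 2 0 130 88;0 0 0.005 2 0 130 88;0 0 0.005 2 0 130 88"

```text
time: 2.37
position: [0.5372, 0.1455, 0.1091]
eef_rot: [[0.971, -0.24, -0.001], [-0.24, -0.971, -0.0], [-0.001, 0.0, -1.0]]
wrist_force: [0.6, 0.5, 0.7]
width: 0.995
gripper_force: 0.0
```

>>> arm_command:
  rows: "0 0 -0.005 0 -3.5 30 88;0 0 -0.005 0 -3.5 50 88;0 0 -0.005 0 -3.5 65 88;0 0 -0.005 0 -3.5 65 88;0 0 -0.005 0 -3.5 65 88;0 0 -0.005 0 -3.5 65 30;0 0 -0.005 0 -3.5 65 30;0 0 -0.005 0 -3.5 65 30;0 0 -0.005 0 -3.5 65 30;0 0 -0.005 0 -3.5 65 30;0 0 -0.005 0 -3.5 65 30;0 0 -0.005 0 -3.5 65 30;0 0 -0.005 0 -3.5 65 30;0 0 -0.005 0 -3.5 65 30"

```text
time: 3.53
position: [0.5382, 0.1497, 0.0437]
eef_rot: [[0.972, -0.234, -0.0], [-0.234, -0.972, -0.0], [-0.0, 0.0, -1.0]]
wrist_force: [0.1, -1.2, 0.9]
width: 0.403
gripper_force: 30.0
```

>>> arm_command:
  rows: "0 0 0 0 0 -10 30;0 0 0 0 0 -25 30;0 0 0 0 0 -45 30;0 0 0 0 0 -70 30;0 0 0 0 0 -100 30;0 0 0 0 0 -130 30;0 0 -0.04 0 10 -150 30;0 0 -0.08 2 30 -156 30;0 0 -0.13 3 55 -156 30;0 0 -0.18 5 80 -156 30;0 0 -0.21 6 105 -156 30;0 0 -0.23 6 118 -156 30;0 0 -0.23 6 122 -156 30;0 0 -0.23 6 122 -156 30;0 0 -0.23 6 122 -156 30;0 0 -0.23 6 122 -156 30"

```text
time: 4.87
position: [0.5156, 0.0306, 0.1997]
eef_rot: [[1.0, -0.006, -0.0], [-0.006, -1.0, 0.0], [-0.0, -0.0, -1.0]]
wrist_force: [-0.5, 0.5, -4.4]
width: 0.403
gripper_force: 30.0
```

```bash
python3 - <<'E'
from h import *
import pickle
c=wrist("w2");pickle.dump(c,open("w2.pkl","wb"));o=c["obs"]
print(o["time"],o["position"],o["eef_rot"].round(4),o["qvel"].round(3))
E
```

```text
4.8667 [0.51556511 0.0306335  0.19973201] [[ 1.0e+00 -5.7e-03 -2.0e-04]
 [-5.7e-03 -1.0e+00  3.0e-04]
 [-2.0e-04 -3.0e-04 -1.0e+00]] [ 0.003  0.005  0.    -0.002 -0.003 -0.004]
```

View pics/w2.png

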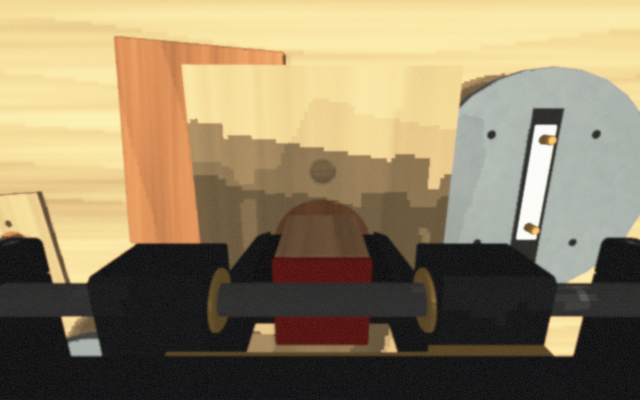

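Bat held level and aligned with the tool, near hole at (322,171). The wheel pins are at about (549,140) and (533,230). I'll zoom in on the pins.

```bash
python3 - <<'E'
from h import *
import pickle
c=pickle.load(open("w2.pkl","rb"))
cv2.imwrite("pics/w2c.png",cv2.resize(c["img"][100:250,500:600],(400,600),interpolation=cv2.INTER_CUBIC))
g=lambda u,v,z:ray(c,u,v,z)
z=c["obs"]["position"][2]-.010
print("hole",g(322,171.5,z),"corners",g(182,65,z),g(463,65,z))
E
```

```text
hole [0.55539996 0.03064671 0.18973201] corners [0.60536439 0.09485075 0.18973201] [ 0.60467297 -0.03449051  0.18973201]
```

View pics/w2c.png

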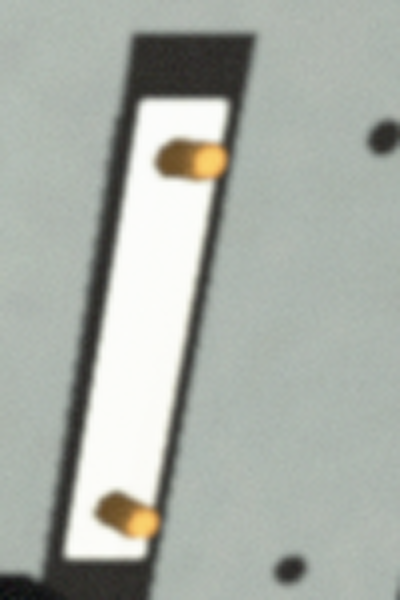

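Pin tips at crop (210,162) and (145,524); right studs at (384,137) and (290,570).

```bash
python3 - <<'E'
from h import *
import pickle
c=pickle.load(open("w2.pkl","rb"))
w=lambda u,v,z:ray(c,500+u/4-.375,100+v/4-.375,z)[:2]
def seg(a,b):return ((a+b)/2).round(4),np.linalg.norm(a-b).round(4),np.arctan2(*(a-b)[::-1]).round(4)
print("pins",seg(w(210,162,.082),w(145,524,.082)))
print("bar ends/chan",w(194,35,.07))
print("studs R",seg(w(384,137,.072),w(290,570,.072)), "stud L",ray(c,491.5,134,.072))
E
```

```text
pins (array([ 0.5215, -0.1599]), np.float64(0.0797), np.float64(0.0039))
bar ends/chan [ 0.5867623  -0.16015055]
studs R (array([ 0.5158, -0.2032]), np.float64(0.0995), np.float64(0.0008)) stud L [ 0.56593642 -0.11425986  0.072     ]
```

>>> arm_command:
  rows: "0 0 0 -1 10 0 30;0 0 0 -2 30 0 30;0 0 0 -3 55 0 30;0 0 0 -4 85 0 30;0 0 0 -5 115 0 30;0 0 0 -6 145 0 30;0 0 0 -6 170 10 30;0 0 0 -6 184 30 30;0 0 0 -6 190.5 55 30;0 0 0 -6 190.5 75 30;0 0 0 -6 190.5 86 30;0 0 0 -6 190.5 89 30;0 0 0 -6 190.5 90 30;0 0 0 -6 190.5 90 30;0 0 0 -6 190.5 90 30"

```text
time: 6.17
position: [0.5088, -0.1609, 0.1107]
eef_rot: [[1.0, -0.006, 0.001], [-0.006, -1.0, -0.001], [0.002, 0.001, -1.0]]
wrist_force: [0.0, 0.7, -4.2]
width: 0.404
gripper_force: 30.0
```

>>> arm_command:
  rows: "0 0 0 0 -0.5 1 30;0 0 0 0 -0.5 2 30;0 0 0 0 -0.5 3 30;0 0 0 0 -0.5 4 30;0 0 0 0 -0.5 5 30;0 0 0 0 -0.5 5.5 30;0 0 0 0 -0.5 6 30;0 0 0 0 -0.5 6.5 30;0 0 0 0 -0.5 7 30;0 0 0 0 -0.5 7 30;0 0 0 0 -0.5 7 30"

```text
time: 7.08
position: [0.5083, -0.1602, 0.1027]
eef_rot: [[1.0, -0.006, -0.0], [-0.006, -1.0, 0.0], [-0.0, -0.0, -1.0]]
wrist_force: [0.5, -0.8, -3.5]
width: 0.407
gripper_force: 30.0
```

>>> arm_command:
  rows: "0 0 0 0 0 0.3 30;0 0 0 0 0 0.6 30;0 0 0 0 0 0.9 30;0 0 0 0 0 1.2 30;0 0 0 0 0 1.2 30;0 0 0 0 0 1.2 30"

```text
time: 7.58
position: [0.5084, -0.1602, 0.1017]
eef_rot: [[1.0, -0.006, 0.0], [-0.006, -1.0, -0.0], [0.0, 0.0, -1.0]]
wrist_force: [-1.0, -0.5, -0.5]
width: 0.405
gripper_force: 30.0
```

>>> arm_command:
  rows: "0 0 0 0 0 0.3 30;0 0 0 0 0 0.3 30;0 0 0 0 0 0.3 30;0 0 0 0 0 0.3 30"

```text
time: 7.92
position: [0.5084, -0.1603, 0.1016]
eef_rot: [[1.0, -0.006, 0.0], [-0.006, -1.0, -0.0], [0.0, 0.0, -1.0]]
wrist_force: [-3.7, 1.9, 5.5]
width: 0.403
gripper_force: 30.0
```

>>> arm_command:
  rows: "0 0 0 0.7 0 0 30;0 0 0 1.4 0 0 30;0 0 0 2.1 0 0 30;0 0 0 2.8 0 0 30;0 0 0 3.5 0 0 30;0 0 0 4.2 0 0 30;0 0 0 5 0 0 30;0 0 0 6 0 0 30;0 0 0 6.5 0 0 30;0 0 0 7 0 0 30;0 0 0 7 0 0 30"

```text
time: 8.83
position: [0.5153, -0.1605, 0.1015]
eef_rot: [[1.0, -0.006, -0.0], [-0.006, -1.0, -0.001], [-0.0, 0.001, -1.0]]
wrist_force: [-3.4, 0.3, 5.0]
width: 0.408
gripper_force: 30.0
```

Still riding the pins. I'll continue in small steps.

>>> arm_command:
  rows: "0 0 0 0.5 0 0 30;0 0 0 1 0 0 30;0 0 0 1.5 0 0 30;0 0 0 2 0 0 30;0 0 0 2 0 0 30"

```text
time: 9.25
position: [0.5175, -0.1604, 0.1013]
eef_rot: [[1.0, -0.006, 0.0], [-0.006, -1.0, -0.0], [0.0, 0.0, -1.0]]
wrist_force: [-2.8, 0.7, 3.1]
width: 0.407
gripper_force: 30.0
```

>>> arm_command:
  rows: "0 0 0 0.5 0 0 30;0 0 0 1 0 0 30;0 0 0 1 0 0 30"

```text
time: 9.5
position: [0.5187, -0.1602, 0.1008]
eef_rot: [[1.0, -0.006, 0.001], [-0.006, -1.0, 0.0], [0.001, -0.0, -1.0]]
wrist_force: [1.2, -0.2, -2.9]
width: 0.405
gripper_force: 30.0
```

The force has gone: the tips are entering the holes. I'll go another 2 mm along, then lower gently.

>>> arm_command:
  rows: "0 0 0 0.7 0 0 30;0 0 0 1.4 0 0 30;0 0 0 2 0 0 30;0 0 0 2 0 0.5 30;0 0 0 2 0 1 30;0 0 0 2 0 1.5 30;0 0 0 2 0 2 30;0 0 0 2 0 2 30"

```text
time: 10.17
position: [0.5202, -0.1603, 0.0991]
eef_rot: [[1.0, -0.006, -0.0], [-0.006, -1.0, 0.0], [-0.0, -0.0, -1.0]]
wrist_force: [0.5, -0.3, -3.2]
width: 0.404
gripper_force: 30.0
```

>>> arm_command:
  rows: "0 0 0 0.3 0 0.5 30;0 0 0 0.3 0 1 30;0 0 0 0.3 0 1.5 30;0 0 0 0.3 0 2 30;0 0 0 0.3 0 2.5 30;0 0 0 0.3 0 3 30;0 0 0 0.3 0 3 30"

```text
time: 10.75
position: [0.5206, -0.1603, 0.0961]
eef_rot: [[1.0, -0.006, -0.0], [-0.006, -1.0, 0.0], [-0.0, -0.0, -1.0]]
wrist_force: [-0.2, -0.1, -4.0]
width: 0.413
gripper_force: 30.0
```

>>> arm_command:
  rows: "0 0 0 0 0 0.5 30;0 0 0 0 0 1 30;0 0 0 0 0 1.5 30;0 0 0 0 0 2 30;0 0 0 0 0 2.5 30;0 0 0 0 0 3 30;0 0 0 0 0 3 30"

```text
time: 11.33
position: [0.5206, -0.1603, 0.0931]
eef_rot: [[1.0, -0.006, -0.0], [-0.006, -1.0, 0.0], [-0.0, -0.0, -1.0]]
wrist_force: [-0.4, 0.3, -3.6]
width: 0.407
gripper_force: 30.0
```

>>> arm_command:
  rows: "0 0 0 0 0 0.3 30;0 0 0 0 0 0.6 30;0 0 0 0 0 0.9 30;0 0 0 0 0 1.2 30;0 0 0 0 0 1.4 30;0 0 0 0 0 1.4 30;0 0 0 0 0 1.4 30"

```text
time: 11.92
position: [0.5206, -0.1603, 0.0918]
eef_rot: [[1.0, -0.006, 0.0], [-0.006, -1.0, 0.0], [0.0, -0.0, -1.0]]
wrist_force: [-0.1, -0.4, -3.2]
width: 0.406
gripper_force: 30.0
```

>>> arm_command:
  rows: "0 0 0 0 0 0.2 30;0 0 0 0 0 0.4 30;0 0 0 0 0 0.4 30;0 0 0 0 0 0.4 30;0 0 0 0 0 0.4 30"

```text
time: 12.33
position: [0.5207, -0.1603, 0.0916]
eef_rot: [[1.0, -0.006, 0.0], [-0.006, -1.0, -0.0], [0.0, 0.0, -1.0]]
wrist_force: [-0.3, -0.4, -0.7]
width: 0.406
gripper_force: 30.0
```

Seated on the studs at the expected height. I'll let go and rise.

>>> arm_command:
  rows: "0 0 0 0 0 0 36;0 0 0 0 0 0 40;0 0 0 0 0 0 50;0 0 0 0 0 0 60;0 0 0 0 0 0 70;0 0 0 0 0 0 70;0 0 0 0 0 0 70;0 0 0 0 0 -10 70;0 0 0 0 0 -25 70;0 0 0 0 0 -50 70;0 0 0 0 0 -80 70;0 0 0 0 0 -120 70;0 0 0 0 0 -150 70;0 0 0 0 0 -150 70;0 0 0 0 0 -150 70;0 0 0 0 0 -150 70"

```text
time: 13.67
position: [0.5203, -0.1601, 0.2409]
eef_rot: [[1.0, -0.006, -0.001], [-0.006, -1.0, 0.001], [-0.001, -0.001, -1.0]]
wrist_force: [-0.7, -0.4, 0.1]
width: 0.794
gripper_force: 0.0
```

```bash
python3 - <<'E'
from h import *
c=wrist("w3");s=arm.read_camera("scene")["img"]
o=c["obs"];print(o["time"],o["position"],o["wrist_force"],o["qvel"].round(3))
cv2.imwrite("pics/f.png",np.vstack([cv2.resize(c["img"][:250],(640,250)),s[180:340,150:470].repeat(2,0).repeat(2,1)]))
E
```

```text
13.6667 [ 0.52026815 -0.16010581  0.24094672] [-0.67100102 -0.43964519  0.06790685] [-0.002  0.018  0.016 -0.001 -0.003  0.   ]
```

View pics/f.png

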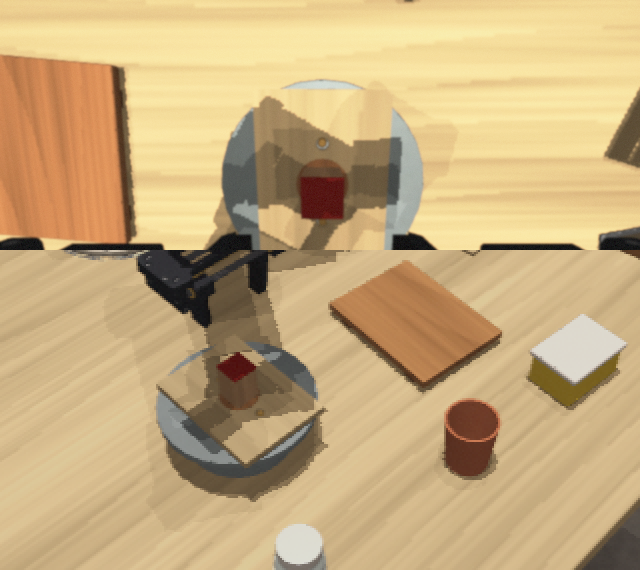

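The bat lies flat on the wheel with a brass pin showing in its hole at (322,143). The post is free, and the tub, cup and jar look undisturbed.

```bash
python3 -c "
from plant import arm
print(arm.sign_off())"
```

```text
the job is handed in; nothing more can be done
None
```

The bat is seated over both pins, lying flat on the studs and released; the job was handed in at about 14 s, with contact forces of roughly 10 N at most (estimated from wrist readings at the end of each move), and sign-off gave no verdict.

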